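# Stamp a clog sole and show it to the inspection camera

## Task

With the mallet, drive the sprung stamp of the jig fully down on the heel of the clog sole lying in it, then set the mallet back down on the bench, clear of the jig. Then draw the sole out from under the stamp, lift it, and hold it still in the air under the inspection camera: stamped spot at the camera's viewing point, upper face square to the line of sight, sole in line with the stand, heel towards the post. The job finishes while holding the sole there; do not bump the camera, and leave everything else on the bench where it is.

Things in the scene. Friction and masses are not known exactly. Their poses are not given: they have to be found in the camera images.
- jig: Fixed stamping jig: aluminium plate 320 x 140 x 12 mm (its x -140 to +180) with a grey tower at +x. Origin on the bench, x towards the tower, z up. The sole lies on the plate, origin above the jig's, axes parallel to the jig's, between four 6 mm pins standing 8 mm above the plate: at x = 80, y = +/-36 (heel) and x = -68, y = +/-47 mm (forefoot).
- tower (a point): Middle of the underside of the tower's overhanging head: x = 90 mm, 50 mm above the bench. Tower: x = 72 to 151 mm, up to 50 mm wide, top 68 mm above the bench (90 mm beyond x = 116). The resting stamp's tip hangs to 46.5 mm, 12.5 mm over the sole: raise the sole 9 to 10 mm to clear the pins, draw it 50 mm or more along the jig's -x, then lift it out.
- stamp (a joint): Sprung stamp sliding vertically in the tower head; 0 = up at rest, 0.012 m = fully down on its stop, tip on the sole's heel. The spring pushes back with 2 N at the top, 8 N at the bottom, and returns it.
- stamp_top (a point): Centre of the top of the stamp's round steel head, 20 mm across, 106 mm above the bench when up, at x = 90 mm, y = 0 of the jig. It is the highest part of the jig.
- sole: Left-foot wooden clog sole in the jig, 235 mm long, 22 mm thick, 0.17 to 0.27 kg. Origin: centre of underside, 12 mm above the bench; +x to the heel, z up. Heel round, 62 mm wide, ends at x = 111. Waist, the place to grip: parallel sides 54 mm apart (y = +/-27) from x = -20 to +48 mm. Forefoot round, 82 mm wide, toe at x = -124.
- sole_mark (a point): The spot on the sole's upper face, near the heel, where the stamp marks: x = 90, y = 0, z = 22 mm of the sole.
- sole_toe (a point): Toe end of the sole's upper face: x = -124, y = 6, z = 22 mm of the sole.
- mallet: Mallet, 0.3 to 0.43 kg, standing on its round striking face: white upright cylinder head, 44 mm across, 80 mm tall; level wooden handle 20 mm wide, 22 mm tall, centre line 45 mm above the face, reaching 138 mm from the head's axis. Origin: centre of the lower face; handle along -x, z up. Centre of mass about 10 mm from the head's axis towards the handle.
- camera: Inspection camera stand fixed on the bench at the robot's right: base 130 x 130 x 14 mm, 20 mm post 359 mm high, short arm at 330 mm to the camera head. Origin: on the bench under the post. The camera looks from the post towards the stand's -x and down.
- camera_head: Viewing frame. Origin: the viewing point in the air, 150 mm above the bench, 165 mm in front of the post. z: from there up the line of sight to the lens, 25 deg off vertical, leaning to the post; x: towards the post, 25 deg below level; y level. Lens from z = 139, 44 mm housing to 215 mm. Goal: sole's mark here, sole's axes parallel to these (heel dipping to the post).
- sole_mate: the right-foot partner of the sole, same size and wood, lying flat on the bench, a bystander. Origin: centre of its underside.
- glue_pot: square white plastic glue pot, 62 mm square, 65 mm tall, with an upright blue brush handle up to 140 mm, a bystander. Origin: centre of its underside.
- tack_tin: round tin of tacks, 70 mm across, 45 mm tall, a bystander. Origin: centre of its underside.
- pliers: pliers with black grips, about 145 mm long, 12 mm thick, lying flat, a bystander. Origin: centre of its underside.
- awl: awl with a wooden handle, 160 mm long, lying flat, a bystander. Origin: centre of its underside.
- ruler: steel ruler 220 x 30 x 5 mm lying flat beyond the jig, a bystander. Origin: centre of its underside.
- bottle: green bottle, 68 mm across, 210 mm tall, a bystander. Origin: centre of its underside.

How it is judged:
By the outcome, as a careful person would: the job done as asked, in the order asked, and still so for the second after the job is handed in, while the arm keeps its last pose, push and grip.
It also fails if it takes over 64 s, if anything falls off the work surface, if the arm or the gripper's body presses on something with over 40 N, if the wrist force passes 120 N, or if a joint passes its speed limit or range.

## Robot

A 7-joint arm with a two-finger parallel gripper is mounted at the origin on the work surface. World frame = base frame: x ahead of the robot, y to its left, z up, the work surface at z = 0. Lengths are in mm, angles in degrees, forces in N, time in s.
With the tool pointing down it reaches from about 350 to 900 mm from the base axis. Payload 19.9 kg.
Tool frame: the origin (TCP) lies where the fingers leave the gripper's body, on its centre line; the fingertips stand 73 mm ahead of it and the grasp point (between the pads) lies 54 mm ahead of it; z points along the fingers, y is the direction in which the jaws open and shut (so a half turn about z gives the same grasp; the last joint's range is limited). The gripper opens to 85 mm and grips with 20 to 120 N. Pads are 22 mm wide; open, the fingers measure 114 mm over their backs; the gripper's body (76 mm by 85 mm) begins 54 mm behind the grasp point. The pads swing forward as they close: fully open they stand 13 mm farther back than shut.
Start: joints at [65.289, 23.915, -0.59, 92.452, 0.269, 63.638, -3.037], TCP at [237.5, -578.102, 303.86] pointing down, gripper open.
Joint ranges: [-161.28, 161.28], [-22.2, 115.67], [-73.04, 71.86], [3.21, 147.25], [-68.34, 248.33], [10.77, 114.83], [-161.83, 161.83]. Speed limits (degrees/s): [108.29, 108.29, 136.94, 136.94, 172.46, 172.46, 172.46].

## Interface

Orientations are given as [roll, pitch, yaw] about the fixed x, y, z axes, in that order (R = Rz(yaw) Ry(pitch) Rx(roll)).
In Python, from workcell import status, imaging, arm gives the robot as it stands.
- The arm moves only by the tool servo_tool, never from a script. Its arguments are lists of equal length, an entry for each row: "rotation": the turn, a rotation vector about the tool's x, y, z each as a share of 0.12 rad, from -1 to 1, a list of three; "delta_pos": the shift along the tool's x, y, z each as a share of 30 mm, from -1 to 1, a list of three; "hand": the gripper command: -1 is fully open, 1 is shut, values between are in proportion. In form: {"rotation": [[ax, ay, az], ...], "delta_pos": [[dx, dy, dz], ...], "hand": [hand, ...]}. A call has 1 to 20 rows; each row shifts and turns the commanded pose from where the row before left it, along the tool's axes as they then stand; what a row does not reach is not made up. A row lasts 1/12 s, in which the tool goes at most 41.7 mm and 7.16 degrees, less where a joint would pass 70% of its speed; a pose out of reach is approached as far as the arm can. A call with a number of a shift or a turn outside -1 to 1 is refused whole. A call with a gripper value outside its range is refused whole. The fingers move at their own pace and stop on an object; "grip_force" is the grip in N (left out, the last holds). Time passes only in rows, so rows that do not move let the fingers close. It gives the time, the measured TCP pose, the force and the opening at its end, in the units of the state.
- status.read_state(): the state, without advancing time (a new reading comes with each control period).
- imaging.capture(name): name is "side" or "top"; returns (picture, depth): 480x640x3 uint8, blue, green, red; 480x640 float32, mm along the optical axis (not along the pixel's ray), 0 where there is no reading.
- imaging.camera_params(name): a dict with "fx", "fy", "cx", "cy" (pixels), "R" (3x3) and "t" (3): a world point X has camera coordinates R X + t. Camera axes: x right, y down, z forward; pixel columns grow to the right and rows downward; lengths in mm; the calibration is good to about 2 mm. A picture is of the moment at which its call begins. camera_params takes no time and is no camera call.
- arm.hand_in(): hands the job in, once; it reports no verdict.
The state is a dict: "t": time; "joint_positions": joint angles; "joint_vel": joint speeds; "tau": joint torques, N m; "eef_pos": TCP position; "tool_rot": TCP orientation; "ft_force": force on the tool from outside, world axes, zero at the start; "moment": the same for the moment, N m; "opening": finger opening in mm.
Only numpy, scipy, OpenCV 4.12 (cv2) and the standard library are available. Lean on these libraries where they do the work, as an engineer would, in place of code of your own. Each camera call takes 0.05 s, during which the arm holds its last target. There are 200 camera calls.

## Working session

There is one attempt and no reset: what is moved stays moved. The work goes in short steps, Python scripts to look and compute and a tool call to move; the robot and the scene stay as the last step left them, time stands still between calls to the robot, and variables do not carry over. Pictures are saved under pics/ and viewed, about 8 in all and at most 12, crops included, and the job is handed in when it is done.

Besides the shell and the picture viewer there is one more tool, called as a command line: name --argument value ..., lists and objects as JSON in quotes. servo_tool: Moves the arm, as the interface text tells. Its arguments: {"type":"object","properties":{"rotation":{"type":"array"},"delta_pos":{"type":"array"},"hand":{"type":"array"},"grip_force":{"type":"number"}},"required":["rotation","delta_pos","hand"]}

```bash
mkdir -p pics; ls; python3 - <<'E'
from workcell import status, imaging
import cv2,numpy as np
print(status.read_state())
for n in("top","side"):
    p,d=imaging.capture(n); cv2.imwrite(f"pics/{n}0.png",p); np.save(f"{n}0.npy",d); print(n,imaging.camera_params(n))
E
```

```text
pics
{'t': 0.0, 'joint_positions': array([65.28872059, 23.94720957, -0.58999096, 92.48465857,  0.2703838 ,
       63.64052972, -3.03759788]), 'joint_vel': array([ 0.03950998, -0.1158453 , -0.08870875,  0.00823043, -0.02400838,
        0.02178283,  0.05483392]), 'tau': array([ 1.87695565e-03, -8.64444280e+01,  6.79835044e-01, -4.34890258e+01,
        1.91574177e-02,  7.52611784e-03,  1.74318716e-04]), 'eef_pos': array([ 237.3877374 , -577.8787601 ,  303.27564873]), 'tool_rot': array([-1.79929218e+02,  6.41089203e-03,  2.23332431e+01]), 'ft_force': array([-0.25160453,  0.18583551,  0.45924311]), 'moment': array([-0.03555498, -0.0352828 ,  0.02714   ]), 'opening': 85.59685401865475}
top {'fx': 543.4822953494244, 'fy': 543.4822953494244, 'cx': 316.0879514857338, 'cy': 237.7140111321983, 'R': array([[ 0.0192736 , -0.9996903 ,  0.01574274],
       [-0.99329821, -0.02094035, -0.1136669 ],
       [ 0.11396136, -0.01344646, -0.99339418]]), 't': array([ -10.89156792,  578.1960241 , 1249.20891542])}
side {'fx': 600.9233295037154, 'fy': 600.9233295037154, 'cx': 320.76823659302954, 'cy': 251.44168188658938, 'R': array([[-0.92327406, -0.38403212, -0.00918383],
       [-0.19398261,  0.48673363, -0.85174006],
       [ 0.33156561, -0.784608  , -0.52388408]]), 't': array([ 542.88348345,  209.4877892 , 1131.83512308])}
```

View pics/top0.png

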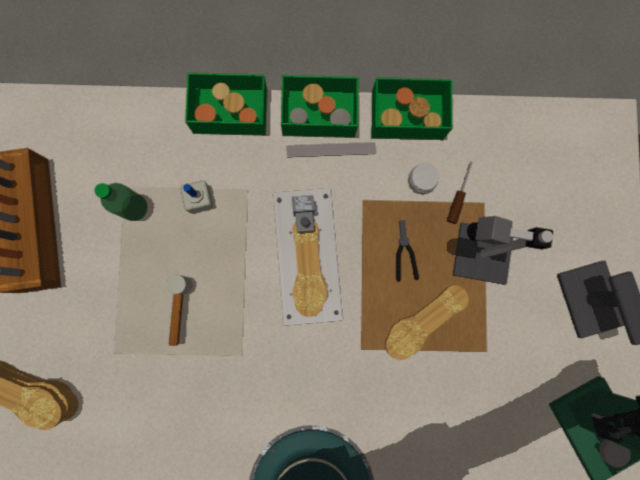

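View pics/side0.png

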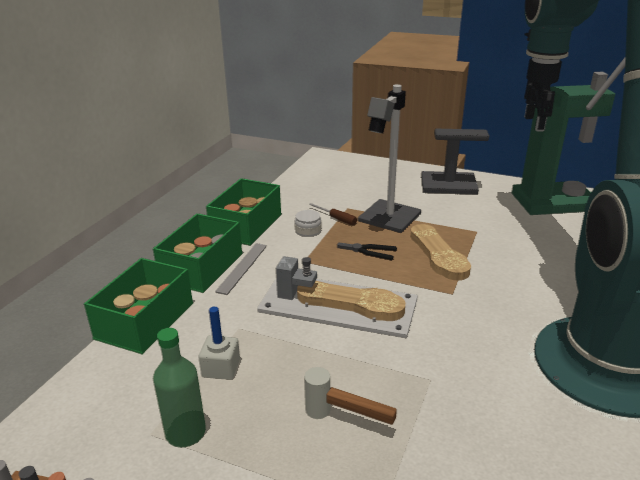

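```bash
cat > h.py <<'E'
import numpy as np,cv2
from workcell import status,imaging,arm
def P(n): 
    c=imaging.camera_params(n); return c,np.array(c["R"]),np.array(c["t"])
def cloud(n,d):
    c,R,t=P(n); v,u=np.mgrid[:480,:640]
    X=np.stack([(u-c["cx"])/c["fx"]*d,(v-c["cy"])/c["fy"]*d,d],-1)
    W=(X-t)@R; W[d<=0]=np.nan; return W
def ray(n,u,v,z):
    c,R,t=P(n); C=-R.T@t; r=R.T@np.array([(u-c["cx"])/c["fx"],(v-c["cy"])/c["fy"],1.]); return C+r*(z-C[2])/r[2]
def proj(n,X):
    c,R,t=P(n); q=R@np.asarray(X,float)+t; return c["fx"]*q[0]/q[2]+c["cx"],c["fy"]*q[1]/q[2]+c["cy"]
def rect(n,mask,z):
    "largest blob -> world min-area rect on plane z, from contour rays"
    cs,_=cv2.findContours(mask.astype(np.uint8),cv2.RETR_EXTERNAL,cv2.CHAIN_APPROX_NONE)
    c=max(cs,key=cv2.contourArea)[:,0]
    w=np.array([ray(n,u,v,z)[:2] for u,v in c]); (x,y),(a,b),th=cv2.minAreaRect(w.astype(np.float32))
    if a<b: a,b,th=b,a,th+90
    return np.round([x,y,a,b,th],1)
E
python3 - <<'E'
from h import *
d=np.load("top0.npy"); p=cv2.imread("pics/top0.png"); W=cloud("top",d); Z=W[...,2]; np.set_printoptions(suppress=True,precision=1)
hsv=cv2.cvtColor(p,cv2.COLOR_BGR2HSV)
def box(u0,u1,v0,v1):
    m=np.zeros((480,640),bool); m[v0:v1,u0:u1]=1; return m
print("bench z",np.nanmedian(Z[360:380,150:250]), "noise",np.nanstd(Z[360:380,150:250]))
m=box(160,200,265,355)
print("mallet head",rect("top",m&(Z>68),80), np.nanmedian(Z[m&(Z>68)]))
k=m&(Z>30)&(Z<68); print("handle",rect("top",k,56),np.nanmedian(Z[k]))
j=box(265,350,180,335)
print("plate",rect("top",j&(Z>6),12))
print("sole",rect("top",j&(Z>24)&(hsv[...,1]>90),34), np.nanmedian(Z[j&(Z>24)&(hsv[...,1]>90)]))
s=j&(Z>97); print("stamp",s.sum(),rect("top",s,106) if s.sum()>5 else None)
s=j&(Z>80)&(Z<97); print("tower back",rect("top",s,90),np.nanmedian(Z[s]))
b=box(440,560,200,295)
print("base",rect("top",b&(Z>7)&(Z<25),14))
print("camera things",rect("top",b&(Z>200),340), np.nanmax(Z[b]))
w=W[b&(Z>150)]
for lo in range(150,380,20):
    q=w[(w[:,2]>=lo)&(w[:,2]<lo+20)]; print(lo,len(q),q.mean(0) if len(q) else "")
d=imaging.capture  # unused
d=np.load("side0.npy"); W2=cloud("side",d)
for n,(u,v) in dict(posttop=(397,88),stamp=(306,261),mallettop=(317,375)).items():
    q=W2[v-2:v+3,u-2:u+3].reshape(-1,3); print(n,np.nanmedian(q,0))
p2=cv2.imread("pics/side0.png"); a=cv2.resize(p2[60:235,340:440],None,fx=4,fy=4)[:,:400]
bb=cv2.resize(p[195:295,440:560],None,fx=4,fy=4); c=cv2.resize(p[180:260,265:350],None,fx=4,fy=4)
o=np.zeros((600,800,3),np.uint8); o[:400,:480]=bb; o[:320,460:800]=c
e=cv2.resize(p2[65:235,355:435],None,fx=3,fy=3)[:280*2]; o[320:320+280,480:480+240]=e[:280]
cv2.imwrite("pics/crop1.png",o)
E
```

```text
bench z 1.5321884247010507 noise 2.6424124652444
mallet head [463.  312.3  42.7  42.4   2.7] 80.93264961932638
handle [403.3 312.6 157.8  33.2 171.5] 56.487362457772115
plate [539.4  20.4 322.  144.6   6.2]
sole [506.4  14.9 222.5  77.    1.4] 35.144038180078795
stamp 66 [606.9  27.2  18.   17.9   1.2]
tower back [650.2  32.4  49.8  36.5  96.1] 90.67504849618825
base [ 551.9 -401.5  131.4  131.3   81.3]
camera things [ 558.  -344.2  154.4   53.2   78.1] 364.4075699411473
150 29 [ 550.  -395.4  159.9]
170 29 [ 549.3 -395.6  179.7]
190 27 [ 549.  -395.9  199.2]
210 38 [ 551.  -395.3  219.2]
230 40 [ 550.5 -395.3  239.4]
250 37 [ 550.  -395.4  259.5]
270 65 [ 561.2 -321.1  283.6]
290 117 [ 567.2 -295.8  299. ]
310 253 [ 558.6 -325.9  321.7]
330 1010 [ 559.3 -351.4  341.4]
350 296 [ 560.8 -349.9  355.2]
370 0 
posttop [ 550.4 -393.2  354. ]
stamp [607.3  34.2 104.2]
mallettop [463.3 314.2  79.2]
```

View pics/crop1.png

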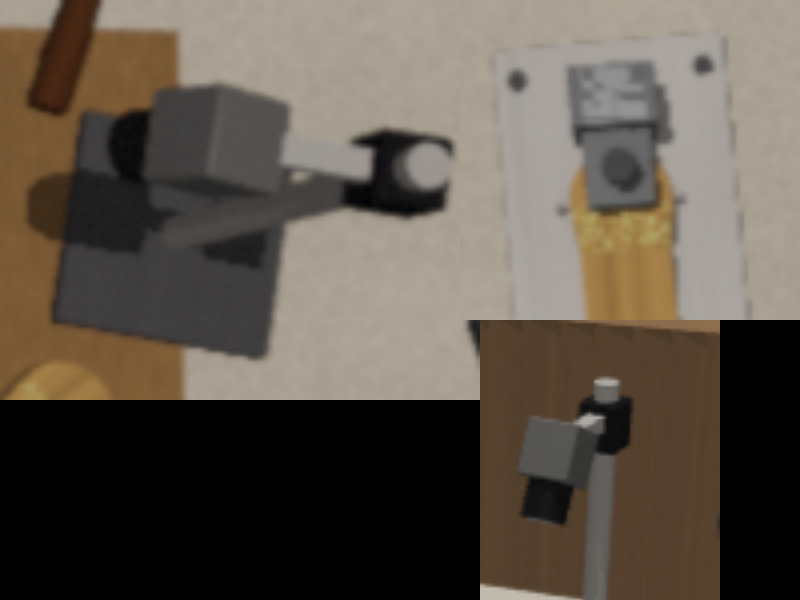

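```bash
cat >> h.py <<'E'
from scipy.spatial.transform import Rotation as Ro
def pose():
    s=status.read_state(); return np.array(s["eef_pos"]),Ro.from_euler("xyz",s["tool_rot"],degrees=True),s
def go(target,R=None,grasp=54):
    "target = grasp point; prints turn (units of .12 rad, tool axes) and then shift in tool axes after turn, in units of 30 mm"
    p,r,s=pose(); R=R or r; rv=(r.inv()*R).as_rotvec()
    tcp=np.asarray(target)-R.apply([0,0,grasp]); d=R.inv().apply(tcp-p)
    print("rot units",np.round(rv/.12,2),"| shift units",np.round(d/30,2),"| world d",np.round(tcp-p,1))
E
python3 - <<'E'
from h import *
p=cv2.imread("pics/top0.png"); h=cv2.cvtColor(p,cv2.COLOR_BGR2HSV)
m=np.zeros((480,640),bool); m[285:355,160:200]=1; m&=(h[...,1]>120)
v,u=np.nonzero(m); print(m.sum(),u.min(),u.max(),v.min(),v.max())
w=np.array([ray("top",a,b,56)[:2] for a,b in zip(u,v)]).astype(np.float32)
print(cv2.minAreaRect(w), cv2.fitLine(w,2,0,.01,.01).ravel())
E
```

```text
470 169 182 294 344
((383.6682434082031, 316.5594482421875), (21.009994506835938, 113.74745178222656), 87.2405014038086) [ 9.9847627e-01 -5.5182472e-02  3.8313745e+02  3.1646375e+02]
```

```bash
python3 - <<'E'
from h import *
p,r,s=pose(); print(np.round(r.inv().apply(np.array([440,-20,330])-p)/30,2)); 
go([421,314.5,200],Ro.from_euler("xyz",[180,0,177],degrees=True))
E
```

```text
[ 13.31 -14.64  -0.87]
rot units [-0.00e+00 -1.00e-02 -2.25e+01] | shift units [-4.56 30.03  1.64] | world d [183.6 892.4 -49.3]
```

servo_tool --rotation '[[0,0,0],[0,0,0],[0,0,0],[0,0,0],[0,0,0],[0,0,0],[0,0,0],[0,0,0],[0,0,0],[0,0,0],[0,0,0],[0,0,0],[0,0,0],[0,0,0],[0,0,0],[0,0,0],[0,0,0],[0,0,0]]' --delta_pos '[[0.74,-0.81,-0.05],[0.74,-0.81,-0.05],[0.74,-0.81,-0.05],[0.74,-0.81,-0.05],[0.74,-0.81,-0.05],[0.74,-0.81,-0.05],[0.74,-0.81,-0.05],[0.74,-0.81,-0.05],[0.74,-0.81,-0.05],[0.74,-0.81,-0.05],[0.74,-0.81,-0.05],[0.74,-0.81,-0.05],[0.74,-0.81,-0.05],[0.74,-0.81,-0.05],[0.74,-0.81,-0.05],[0.74,-0.81,-0.05],[0.74,-0.81,-0.05],[0.74,-0.81,-0.05]]' --hand '[-1,-1,-1,-1,-1,-1,-1,-1,-1,-1,-1,-1,-1,-1,-1,-1,-1,-1]'

```text
t: 1.6
eef_pos: [441.0, -20.1, 331.0]
tool_rot: [180.0, 0.0, 22.3]
ft_force: [1.0, -0.4, -0.2]
opening: 85.4
```

servo_tool --rotation '[[0,0,-1],[0,0,-1],[0,0,-1],[0,0,-1],[0,0,-1],[0,0,-1],[0,0,-1],[0,0,-1],[0,0,-1],[0,0,-1],[0,0,-1],[0,0,-1],[0,0,-1],[0,0,-1],[0,0,-1],[0,0,-1],[0,0,-1],[0,0,-1],[0,0,-1],[0,0,-1]]' --delta_pos '[[0,0,0],[0,0,0],[0,0,0],[0,0,0],[0,0,0],[0,0,0],[0,0,0],[0,0,0],[0,0,0],[0,0,0],[0,0,0],[0,0,0],[0,0,0],[0,0,0],[0,0,0],[0,0,0],[0,0,0],[0,0,0],[0,0,0],[0,0,0]]' --hand '[-1,-1,-1,-1,-1,-1,-1,-1,-1,-1,-1,-1,-1,-1,-1,-1,-1,-1,-1,-1]'

```text
t: 3.27
eef_pos: [440.7, -21.7, 330.7]
tool_rot: [-180.0, -0.0, 160.2]
ft_force: [0.0, -0.1, -0.5]
opening: 85.7
```

servo_tool --rotation '[[0,0,-1],[0,0,-1],[0,0,-0.5],[0,0,0]]' --delta_pos '[[0,0,0],[0,0,0],[0,0,0],[0,0,0]]' --hand '[-1,-1,-1,-1]'

```text
t: 3.6
eef_pos: [440.8, -21.7, 330.7]
tool_rot: [180.0, -0.0, 177.2]
ft_force: [-0.0, -0.1, 0.2]
opening: 85.4
```

```bash
python3 - <<'E'
from h import *
go([421,314.5,130],Ro.from_euler("xyz",[180,0,177],degrees=True)); print(pose()[2]["tool_rot"],pose()[2]["joint_positions"])
E
```

```text
rot units [ 0.   -0.    0.03] | shift units [ 1.24 11.16  4.89] | world d [ -19.8  336.2 -146.7]
[ 1.79995318e+02 -2.45101953e-02  1.77214401e+02] [ 33.66888232   4.86338786 -36.39489292 114.36311591   3.26482495
  61.78158859  83.04081429]
```

servo_tool --rotation '[[0,0,0],[0,0,0],[0,0,0],[0,0,0],[0,0,0],[0,0,0],[0,0,0],[0,0,0],[0,0,0],[0,0,0],[0,0,0],[0,0,0],[0,0,0],[0,0,0],[0,0,0]]' --delta_pos '[[0.1,0.93,0.41],[0.1,0.93,0.41],[0.1,0.93,0.41],[0.1,0.93,0.41],[0.1,0.93,0.41],[0.1,0.93,0.41],[0.1,0.93,0.41],[0.1,0.93,0.41],[0.1,0.93,0.41],[0.1,0.93,0.41],[0.1,0.93,0.41],[0.1,0.93,0.41],[0,0,0.5],[0,0,0.5],[0,0,0]]' --hand '[-1,-1,-1,-1,-1,-1,-1,-1,-1,-1,-1,-1,-1,-1,-1]'

```text
t: 4.85
eef_pos: [421.1, 314.2, 150.8]
tool_rot: [-179.9, -0.2, 176.9]
ft_force: [-1.0, -0.8, -1.2]
opening: 85.0
```

```bash
python3 - <<'E'
from h import *
go([421,314.5,48],Ro.from_euler("xyz",[180,0,177],degrees=True))
p,d=imaging.capture("side"); cv2.imwrite("pics/side1.png",p[220:460,200:520])
E
```

```text
rot units [-0.02 -0.03 -0.01] | shift units [0.01 0.01 1.63] | world d [ -0.1   0.3 -48.8]
```

View pics/side1.png

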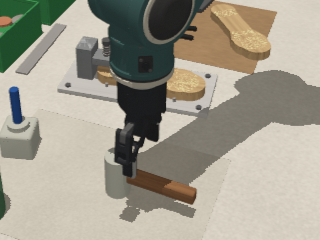

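The picture shows the fingers straddling the handle, just behind the mallet head (about 120,160 in the crop). Next I descend and grip.

servo_tool --rotation '[[0,0,0],[0,0,0],[0,0,0],[0,0,0],[0,0,0],[0,0,0],[0,0,0],[0,0,0],[0,0,0],[0,0,0],[0,0,0],[0,0,0]]' --delta_pos '[[0,0,0.55],[0,0,0.55],[0,0,0.53],[0,0,0],[0,0,0],[0,0,0],[0,0,0],[0,0,0],[0,0,0],[0,0,0],[0,0,0],[0,0,0]]' --hand '[-1,-1,-1,-1,1,1,1,1,1,1,1,1]' --grip_force 110

```text
t: 5.9
eef_pos: [422.5, 314.8, 105.1]
tool_rot: [180.0, 0.0, 177.0]
ft_force: [-1.0, -1.9, 10.6]
opening: 17.9
```

servo_tool --rotation '[[0,0,0],[0,0,0],[0,0,0],[0,0,0],[0,0,0],[0,0,0],[0,0,0],[0,0,0],[0,0,0]]' --delta_pos '[[0,0,-0.3],[0,0,-0.8],[0,0,-0.8],[0,0,-0.8],[0,0,-0.8],[0,0,-0.8],[0,0,-0.8],[0,0,-0.3],[0,0,0]]' --hand '[1,1,1,1,1,1,1,1,1]'

```text
t: 6.65
eef_pos: [422.7, 314.9, 268.3]
tool_rot: [179.9, 0.2, 177.0]
ft_force: [1.3, -0.4, -3.2]
opening: 18.2
```

```bash
python3 - <<'E'
from h import *
p0,r,s=pose(); print(p0,s["tool_rot"],s["ft_force"],s["opening"])
p,d=imaging.capture("side"); cv2.imwrite("pics/side2.png",p[150:460,120:520])
E
```

```text
[422.68079098 314.85168308 268.31973441] [1.79922348e+02 1.52473730e-01 1.77016812e+02] [ 1.26309226 -0.38517777 -3.2191057 ] 18.194047464165873
```

View pics/side2.png

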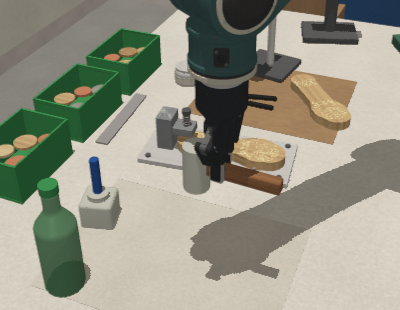

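```bash
python3 - <<'E'
from h import *
R=Ro.from_euler("xyz",[180,0,177],degrees=True); go([567.8,29.8,245],R,0)
E
```

```text
rot units [0.   0.01 0.  ] | shift units [-5.34 -9.22  0.72] | world d [ 145.4 -284.6  -21.7]
```

servo_tool --rotation '[[0,0,0],[0,0,0],[0,0,0],[0,0,0],[0,0,0],[0,0,0],[0,0,0],[0,0,0],[0,0,0],[0,0,0],[0,0,0],[0,0,0],[0,0,0],[0,0,0],[0,0,0],[0,0,0]]' --delta_pos '[[-0.2,-0.35,0],[-0.4,-0.7,0],[-0.45,-0.76,0],[-0.45,-0.76,0],[-0.45,-0.76,0],[-0.45,-0.76,0],[-0.45,-0.76,0],[-0.45,-0.76,0.1],[-0.45,-0.76,0.1],[-0.45,-0.76,0.1],[-0.44,-0.76,0.1],[-0.35,-0.64,0.1],[-0.25,-0.44,0.1],[-0.1,-0.25,0.12],[0,0,0],[0,0,0]]' --hand '[1,1,1,1,1,1,1,1,1,1,1,1,1,1,1,1]'

```text
t: 8.03
eef_pos: [567.3, 31.0, 244.1]
tool_rot: [180.0, -0.1, 177.1]
ft_force: [-0.6, -0.5, -3.3]
opening: 17.8
```

```bash
python3 - <<'E'
from h import *
p0,r,s=pose(); print(p0,s["tool_rot"],s["ft_force"])
o=[]
for n in("side","top"):
    p,d=imaging.capture(n)
    H=[p0[0]+40.5,p0[1]-2.2,p0[2]-105]
    for q,c in((H,(0,0,255)),([608.3,27.6,106],(255,0,0))): 
        u,v=proj(n,q); cv2.circle(p,(round(u),round(v)),1,c,-1); print(n,u,v)
    u,v=int(u),int(v); o.append(cv2.resize(p[v-50:v+50,u-65:u+65],None,fx=3,fy=3))
cv2.imwrite("pics/c3.png",np.hstack(o))
E
```

```text
[567.34641153  30.95654314 244.09936695] [ 1.79966531e+02 -8.17473708e-02  1.77073195e+02] [-0.62471047 -0.45997705 -3.27129798]
side 305.89189457033626 245.17801255125838
side 306.2672748720109 258.4430190834752
top 304.23454951624865 218.3729496882226
top 304.8450631225314 220.39320680183036
```

View pics/c3.png

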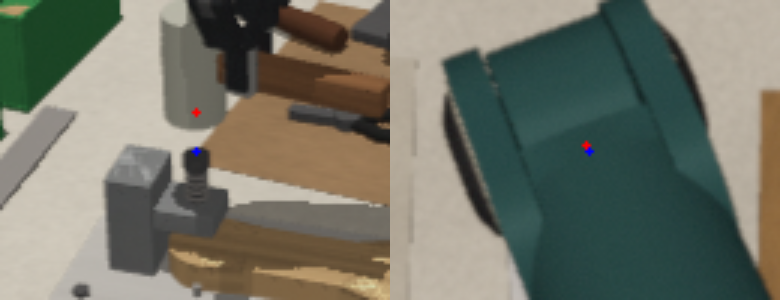

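servo_tool --rotation '[[0,0,0],[0,0,0],[0,0,0],[0,0,0],[0,0,0],[0,0,0],[0,0,0],[0,0,0],[0,0,0],[0,0,0]]' --delta_pos '[[-0.02,-0.04,0.35],[0,0,0.4],[0,0,0.25],[0,0,0.1],[0,0,0.1],[0,0,0.1],[0,0,0.1],[0,0,0.05],[0,0,0],[0,0,0]]' --hand '[1,1,1,1,1,1,1,1,1,1]' --grip_force 120

```text
t: 8.97
eef_pos: [568.5, 28.9, 201.5]
tool_rot: [180.0, 0.0, 177.0]
ft_force: [-3.3, -0.2, 3.5]
opening: 17.8
```

servo_tool --rotation '[[0,0,0],[0,0,0],[0,0,0]]' --delta_pos '[[0,0,0.06],[0,0,0],[0,0,0]]' --hand '[1,1,1]'

```text
t: 9.22
eef_pos: [568.6, 28.9, 199.6]
tool_rot: [180.0, 0.0, 177.0]
ft_force: [-3.3, 2.8, 3.5]
opening: 18.0
```

servo_tool --rotation '[[0,0,0],[0,0,0],[0,0,0]]' --delta_pos '[[0,0,0.07],[0,0,0],[0,0,0]]' --hand '[1,1,1]'

```text
t: 9.47
eef_pos: [568.5, 29.1, 198.6]
tool_rot: [-180.0, 0.0, 177.0]
ft_force: [-14.1, 0.0, 26.6]
opening: 18.1
```

servo_tool --rotation '[[0,0,0],[0,0,0],[0,0,0]]' --delta_pos '[[0,0,0.05],[0,0,0],[0,0,0]]' --hand '[1,1,1]'

```text
t: 9.72
eef_pos: [568.5, 29.2, 198.1]
tool_rot: [-179.9, 0.0, 177.1]
ft_force: [-23.2, -1.2, 46.3]
opening: 17.8
```

The force jumped to 46 N, which means the stamp is hard on its stop. Now I raise the mallet and carry it back.

servo_tool --rotation '[[0,0,0],[0,0,0],[0,0,0],[0,0,0],[0,0,0],[0,0,0],[0,0,0]]' --delta_pos '[[0,0,-0.2],[0,0,-0.5],[0,0,-0.5],[0,0,-0.5],[0,0,-0.3],[0,0,0],[0,0,0]]' --hand '[1,1,1,1,1,1,1]'

```text
t: 10.3
eef_pos: [568.5, 28.5, 255.6]
tool_rot: [-180.0, 0.0, 177.0]
ft_force: [-1.1, -0.3, -2.7]
opening: 17.8
```

```bash
python3 - <<'E'
from h import *
R=Ro.from_euler("xyz",[180,0,177],degrees=True); go([422.5,314.8,150],R,0)
p,d=imaging.capture("side"); cv2.imwrite("pics/side4.png",cv2.resize(p[150:330,230:450],None,fx=2,fy=2))
E
```

```text
rot units [-0.  0.  0.] | shift units [5.36 9.28 3.52] | world d [-146.   286.3 -105.6]
```

View pics/side4.png

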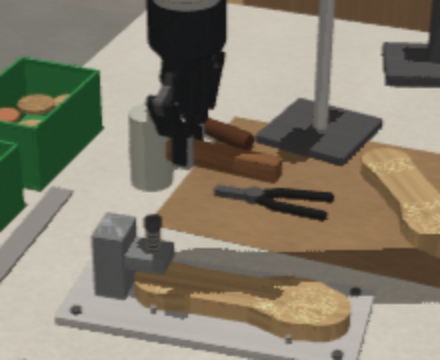

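servo_tool --rotation '[[0,0,0],[0,0,0],[0,0,0],[0,0,0],[0,0,0],[0,0,0],[0,0,0],[0,0,0],[0,0,0],[0,0,0],[0,0,0],[0,0,0],[0,0,0],[0,0,0],[0,0,0],[0,0,0]]' --delta_pos '[[0.2,0.35,0],[0.4,0.7,0],[0.45,0.76,0],[0.45,0.76,0],[0.45,0.76,0],[0.45,0.76,0],[0.45,0.76,0.3],[0.45,0.76,0.4],[0.45,0.76,0.5],[0.45,0.76,0.5],[0.45,0.76,0.5],[0.36,0.68,0.5],[0.25,0.45,0.5],[0.1,0.26,0.3],[0,0,0],[0,0,0]]' --hand '[1,1,1,1,1,1,1,1,1,1,1,1,1,1,1,1]'

```text
t: 11.68
eef_pos: [421.4, 315.4, 150.2]
tool_rot: [-180.0, -0.1, 177.1]
ft_force: [0.2, 0.7, -3.2]
opening: 17.7
```

servo_tool --rotation '[[0,0,0],[0,0,0],[0,0,0],[0,0,0],[0,0,0],[0,0,0],[0,0,0]]' --delta_pos '[[0,0,0.4],[0,0,0.4],[0,0,0.3],[0,0,0.15],[0,0,0.1],[0,0,0],[0,0,0]]' --hand '[1,1,1,1,1,1,1]'

```text
t: 12.27
eef_pos: [422.4, 315.2, 110.5]
tool_rot: [180.0, -0.0, 177.0]
ft_force: [1.3, 0.0, -3.3]
opening: 18.0
```

servo_tool --rotation '[[0,0,0],[0,0,0],[0,0,0],[0,0,0],[0,0,0]]' --delta_pos '[[0,0,0.1],[0,0,0],[0,0,0.05],[0,0,0],[0,0,0]]' --hand '[1,1,1,1,1]'

```text
t: 12.68
eef_pos: [422.3, 315.2, 105.9]
tool_rot: [180.0, 0.0, 177.0]
ft_force: [-0.5, 0.9, -2.9]
opening: 17.7
```

servo_tool --rotation '[[0,0,0],[0,0,0],[0,0,0]]' --delta_pos '[[0,0,0.05],[0,0,0],[0,0,0]]' --hand '[1,1,1]'

```text
t: 12.93
eef_pos: [422.2, 315.5, 105.2]
tool_rot: [180.0, 0.0, 177.1]
ft_force: [-5.6, -2.0, 16.3]
opening: 17.7
```

servo_tool --rotation '[[0,0,0],[0,0,0],[0,0,0],[0,0,0],[0,0,0],[0,0,0],[0,0,0],[0,0,0],[0,0,0],[0,0,0],[0,0,0],[0,0,0],[0,0,0],[0,0,0],[0,0,0],[0,0,0]]' --delta_pos '[[0,0,0],[0,0,0],[0,0,0],[0,0,0],[0,0,0],[0,0,0],[0,0,0],[0,0,0],[0,0,-0.5],[0,0,-1],[0,0,-1],[0,0,-1],[0,0,-1],[0,0,-0.8],[0,0,0],[0,0,0]]' --hand '[-1,-1,-1,-1,-1,-1,-1,-1,-1,-1,-1,-1,-1,-1,-1,-1]'

```text
t: 14.27
eef_pos: [422.7, 315.2, 264.4]
tool_rot: [180.0, 0.1, 177.0]
ft_force: [0.7, -0.9, -0.4]
opening: 85.4
```

```bash
cat >> h.py <<'E'
TH=np.radians(15); G=np.array([5,0,22.])
T=np.array([[-np.cos(TH),0,np.sin(TH)],[0,1,0],[-np.sin(TH),0,-np.cos(TH)]])  # tool axes in sole frame
JIG=Ro.from_euler("z",6.2,degrees=True); JO=np.array([518.5,18,12.])
def jigpose(dz=0,dx=0): return JO+JIG.apply(G+[dx,0,dz]),JIG*Ro.from_matrix(T)
E
python3 - <<'E'
from h import *
g,R=jigpose(100,0); go(g,R); print(g)
p,d=imaging.capture("side"); cv2.imwrite("pics/side5.png",p[200:460,120:440]); 
E
```

```text
rot units [-0.17 -2.16 -1.33] | shift units [ -1.07 -10.2    2.99] | world d [  86.9 -298.2  -78.2]
[523.47075482  18.53999678 134.        ]
```

View pics/side5.png

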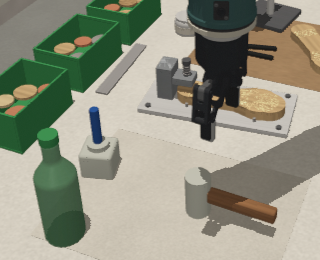

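servo_tool --rotation '[[-0.06,-0.72,-0.44],[-0.06,-0.72,-0.44],[-0.05,-0.72,-0.45],[0,0,0],[0,0,0],[0,0,0],[0,0,0],[0,0,0],[0,0,0],[0,0,0],[0,0,0],[0,0,0],[0,0,0],[0,0,0],[0,0,0],[0,0,0]]' --delta_pos '[[0,0,0],[0,0,0],[0,0,0],[-0.1,-0.95,0.2],[-0.1,-0.95,0.2],[-0.1,-0.95,0.3],[-0.1,-0.95,0.3],[-0.1,-0.95,0.3],[-0.1,-0.95,0.3],[-0.1,-0.95,0.3],[-0.1,-0.95,0.3],[-0.1,-0.95,0.3],[-0.1,-0.95,0.3],[-0.07,-0.7,0.19],[0,0,0],[0,0,0]]' --hand '[-1,-1,-1,-1,-1,-1,-1,-1,-1,-1,-1,-1,-1,-1,-1,-1]'

```text
t: 15.65
eef_pos: [508.6, 16.0, 183.7]
tool_rot: [180.0, 14.7, -173.9]
ft_force: [-0.8, 1.4, 0.8]
opening: 85.2
```

```bash
python3 - <<'E'
from h import *
for z in (30,1,0): g,R=jigpose(z,0); go(g,R)
print(pose()[2]["joint_positions"])
p,d=imaging.capture("side"); cv2.imwrite("pics/side6.png",cv2.resize(p[190:350,230:450],None,fx=3,fy=3)); 
E
```

```text
rot units [ 0.   -0.04 -0.01] | shift units [0.55 0.03 2.19] | world d [  0.9   1.1 -67.6]
rot units [ 0.   -0.04 -0.01] | shift units [0.8  0.03 3.12] | world d [  0.9   1.1 -96.6]
rot units [ 0.   -0.04 -0.01] | shift units [0.81 0.03 3.15] | world d [  0.9   1.1 -97.6]
[ 26.59066356  20.38678836 -36.50637081 122.00799708  25.7433325
  28.73737099  68.17666882]
```

View pics/side6.png

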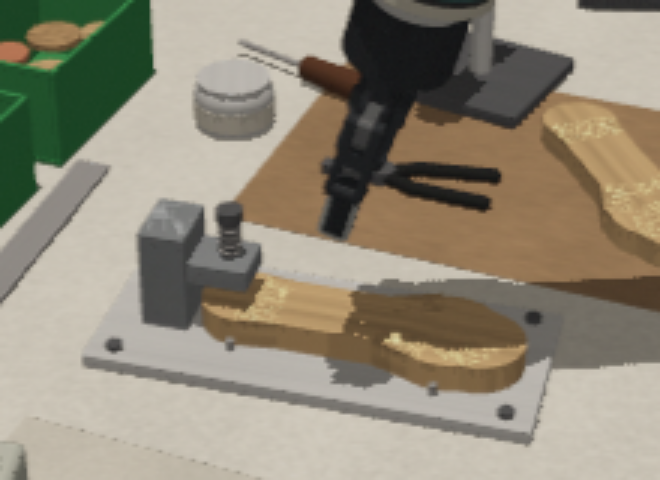

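servo_tool --rotation '[[0,-0.04,-0.01],[0,0,0],[0,0,0],[0,0,0],[0,0,0],[0,0,0],[0,0,0],[0,0,0]]' --delta_pos '[[0.15,0.01,0.55],[0.15,0.01,0.6],[0.15,0.01,0.6],[0.15,0,0.6],[0.1,0,0.4],[0.07,0,0.28],[0,0,0],[0,0,0]]' --hand '[-1,-1,-1,-1,-1,-1,-1,-1]'

```text
t: 16.37
eef_pos: [510.1, 19.1, 91.2]
tool_rot: [-180.0, 15.1, -173.6]
ft_force: [0.9, 0.2, 0.2]
opening: 85.5
```

```bash
python3 - <<'E'
from h import *
g,R=jigpose(0,0); go(g,R); print(pose()[2]["ft_force"])
E
```

```text
rot units [0.01 0.02 0.03] | shift units [ 0.07 -0.07  0.16] | world d [-0.5 -2.1 -5. ]
[0.85851235 0.20723629 0.1957677 ]
```

servo_tool --rotation '[[0,0,0],[0,0,0],[0,0,0],[0,0,0],[0,0,0],[0,0,0],[0,0,0],[0,0,0],[0,0,0],[0,0,0],[0,0,0]]' --delta_pos '[[0.05,-0.05,0.15],[0,0,0],[0,0,0],[0,0,0],[0,0,0],[0,0,0],[0,0,0],[0,0,0],[0,0,0],[0,0,0],[0,0,0]]' --hand '[-1,-1,1,1,1,1,1,1,1,1,1]' --grip_force 80

```text
t: 17.28
eef_pos: [510.4, 16.2, 87.3]
tool_rot: [-179.9, 15.2, -173.7]
ft_force: [-9.2, 0.0, 17.7]
opening: 52.5
```

servo_tool --rotation '[[0,0,0],[0,0,0],[0,0,0],[0,0,0],[0,0,0]]' --delta_pos '[[-0.03,0,-0.1],[-0.03,0,-0.1],[-0.02,0,-0.1],[0,0,0],[0,0,0]]' --hand '[1,1,1,1,1]'

```text
t: 17.7
eef_pos: [510.4, 16.1, 96.1]
tool_rot: [-180.0, 15.2, -173.7]
ft_force: [-0.0, -0.9, -1.6]
opening: 52.1
```

```bash
python3 - <<'E'
from h import *
p0,r,s=pose(); print(p0,s["tool_rot"],s["ft_force"]); print("draw -x dir in tool",r.inv().apply(JIG.apply([-1,0,0])))
p,d=imaging.capture("side"); cv2.imwrite("pics/side7.png",cv2.resize(p[220:350,240:430],None,fx=4,fy=4)); 
E
```

```text
[510.42343413  16.05947653  96.06249533] [-179.95436321   15.17279232 -173.72324335] [-0.01771575 -0.91096968 -1.63475686]
draw -x dir in tool [ 0.96514002  0.00113118 -0.26173165]
```

View pics/side7.png

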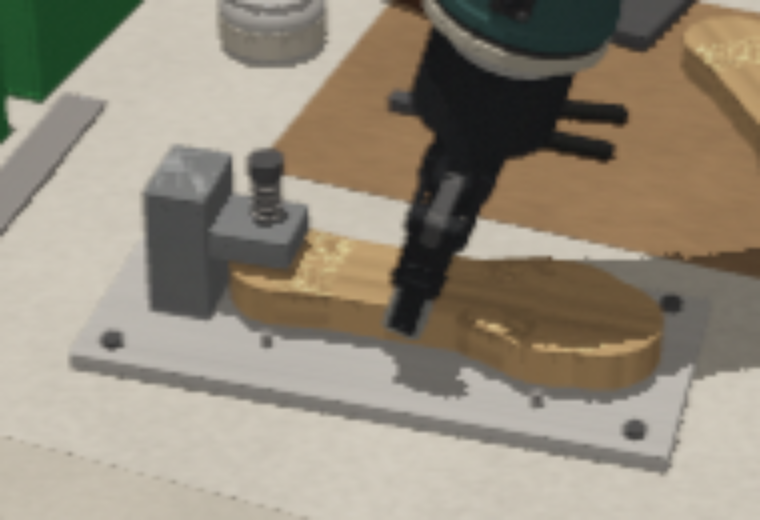

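servo_tool --rotation '[[0,0,0],[0,0,0],[0,0,0],[0,0,0],[0,0,0],[0,0,0],[0,0,0],[0,0,0],[0,0,0]]' --delta_pos '[[-0.01,0,-0.02],[0.2,0,-0.054],[0.34,0,-0.092],[0.39,0,-0.106],[0.39,0,-0.106],[0.39,0,-0.106],[0.3,0,-0.08],[0,0,0],[0,0,0]]' --hand '[1,1,1,1,1,1,1,1,1]'

```text
t: 18.5
eef_pos: [448.1, 9.3, 96.7]
tool_rot: [-179.9, 15.2, -173.7]
ft_force: [0.1, -0.2, -1.5]
opening: 52.0
```

```bash
python3 - <<'E'
from h import *
p0,r,s=pose(); print(p0,s["tool_rot"],s["ft_force"]); print("up in tool",r.inv().apply([0,0,1]))
E
```

```text
[448.09291568   9.32567923  96.65859668] [-179.93955625   15.15885674 -173.69338999] [ 0.09711923 -0.16664845 -1.49354712]
up in tool [-0.26149615 -0.00101823 -0.96520398]
```

servo_tool --rotation '[[0,0,0],[0,0,0],[0,0,0],[0,0,0],[0,0,0],[0,0,0],[0,0,0],[0,0,0],[0,0,0],[0,0,0]]' --delta_pos '[[-0.1,0,-0.35],[-0.2,0,-0.75],[-0.26,0,-0.96],[-0.26,0,-0.96],[-0.26,0,-0.96],[-0.26,0,-0.96],[-0.18,0,-0.7],[-0.07,0,-0.28],[0,0,0],[0,0,0]]' --hand '[1,1,1,1,1,1,1,1,1,1]'

```text
t: 19.33
eef_pos: [448.2, 9.2, 280.5]
tool_rot: [-179.9, 15.2, -173.7]
ft_force: [-0.1, 0.1, -2.4]
opening: 52.1
```

```bash
cat >> h.py <<'E'
SY=-98.7; POST=np.array([551,-402.]); 
def campose(sy=SY,post=POST):
    "R (viewing frame axes in world), viewing point"
    C=Ro.from_euler("z",sy,degrees=True)*Ro.from_euler("y",25,degrees=True)
    d=np.array([np.cos(np.radians(sy)),np.sin(np.radians(sy))]); return C,np.r_[post-165*d,150]
# sole in tool: from the grip in the jig
E
python3 - <<'E'
from h import *
np.set_printoptions(suppress=True,precision=1)
# grasp relation: TCP (510.4,16.1,87.3ish) rot (-180,15.17,-173.7) with sole at JO; lift 8.8 from 87.3
p0,r,s=pose(); print(p0,s["tool_rot"])
rg=Ro.from_euler("xyz",[-179.95,15.17,-173.72],degrees=True); pg=np.array([510.4,16.1,87.3])
Rs=rg.inv()*JIG; ts=rg.inv().apply(JO-pg); print("sole in tool",ts,Rs.as_matrix())
S=p0+r.apply(ts); Rw=r*Rs; mk=S+Rw.apply([90,0,22]); toe=S+Rw.apply([-124,6,22]); print("pred mark",mk,"toe",toe)
C,V=campose(); print("view pt",V)
Rt=C*Rs.inv(); o=V-C.apply([90,0,22]); tcp=o-Rt.apply(ts); print("target tcp",tcp,Rt.as_euler("xyz",degrees=True))
o2=V+[0,0,0]
go(tcp,Rt,0)
# look at sole from both cameras
a=[]
for n in("side","top"):
    p,d=imaging.capture(n); np.save(n+"8.npy",d); cv2.imwrite(f"pics/{n}8.png",p)
    for q,c in((mk,(0,0,255)),(toe,(255,0,0)),(V,(255,0,255))):
        u,v=proj(n,q); cv2.circle(p,(round(u),round(v)),2,c,-1); print(n,u,v)
    a.append(p[150:400,200:560] if n=="side" else p[150:400,220:580])
cv2.imwrite("pics/c8.png",np.hstack(a)[:, :800])
E
```

```text
[448.2   9.2 280.5] [-179.9   15.2 -173.7]
sole in tool [11.7  1.1 74.8] [[-1.  -0.  -0.3]
 [-0.   1.  -0. ]
 [ 0.3 -0.  -1. ]]
pred mark [545.8  20.8 227.2] toe [332.4   3.7 227.1]
view pt [ 576.  -238.9  150. ]
target tcp [ 585.  -173.   239.8] [-180.    -9.8   81.4]
rot units [ 0.7  2.6 15.3] | shift units [-5.5  5.4  0.4] | world d [ 136.8 -182.2  -40.6]
side 335.5143072877961 210.71453320880644
side 445.4867598095152 226.42760323488397
side 363.36474103210537 190.04279087386638
top 307.2877704636489 242.6180743224968
top 313.7291234320063 351.4534276658809
top 428.3107749537695 234.94814148903464
```

View pics/c8.png

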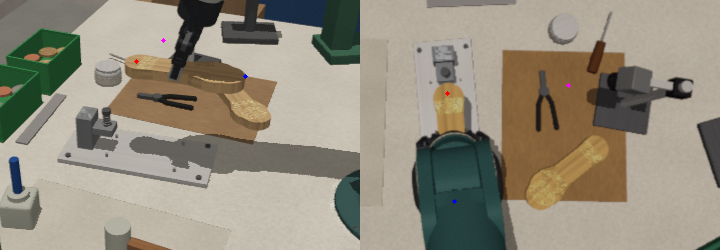

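servo_tool --rotation '[[0.044,0.163,0.956],[0.044,0.163,0.956],[0.044,0.163,0.956],[0.044,0.163,0.956],[0.044,0.163,0.956],[0.044,0.163,0.956],[0.044,0.163,0.956],[0.044,0.163,0.956],[0.044,0.163,0.956],[0.044,0.163,0.956],[0.044,0.163,0.956],[0.044,0.163,0.956],[0.044,0.163,0.956],[0.044,0.163,0.956],[0.044,0.163,0.956],[0.044,0.163,0.956],[0,0,0],[0,0,0]]' --delta_pos '[[0,0,0],[0,0,0],[0,0,0],[0,0,0],[0,0,0],[0,0,0],[0,0,0],[0,0,0],[0,0,0],[0,0,0],[0,0,0],[0,0,0],[0,0,0],[0,0,0],[0,0,0],[0,0,0],[0,0,0],[0,0,0]]' --hand '[1,1,1,1,1,1,1,1,1,1,1,1,1,1,1,1,1,1]'

```text
t: 20.93
eef_pos: [447.8, 9.6, 279.5]
tool_rot: [-179.7, -10.0, 81.8]
ft_force: [0.0, 0.4, -1.2]
opening: 51.9
```

```bash
cat >> h.py <<'E'
rg=Ro.from_euler("xyz",[-179.95,15.17,-173.72],degrees=True); Rs=rg.inv()*JIG; ts=rg.inv().apply(JO-np.array([510.4,16.1,87.3]))
def camgo(back=0,up=0):
    C,V=campose(); V=V-back*np.r_[np.cos(np.radians(SY)),np.sin(np.radians(SY)),0]+[0,0,up]
    Rt=C*Rs.inv(); go(V-C.apply([90,0,22])-Rt.apply(ts),Rt,0)
E
python3 - <<'E'
from h import *
s=pose()[2]; print(s["eef_pos"],s["tool_rot"],s["joint_positions"])
camgo(60); camgo(0)
E
```

```text
[447.80019181   9.59248066 279.52400294] [-179.74557343   -9.98503483   81.82281897] [ 36.5209996    9.9594981  -39.71278014 117.68284345  -4.39119667
  53.06593174  -8.23706338]
rot units [-0.05 -0.02  0.06] | shift units [-3.51  5.44  0.73] | world d [ 146.3 -123.3  -39.7]
rot units [-0.05 -0.02  0.06] | shift units [-5.48  5.43  0.39] | world d [ 137.2 -182.6  -39.7]
```

servo_tool --rotation '[[-0.05,-0.02,0.06],[0,0,0],[0,0,0],[0,0,0],[0,0,0],[0,0,0],[0,0,0],[0,0,0],[0,0,0],[0,0,0],[0,0,0]]' --delta_pos '[[-0.2,0.3,0.04],[-0.4,0.6,0.08],[-0.45,0.7,0.09],[-0.45,0.7,0.09],[-0.45,0.7,0.09],[-0.45,0.7,0.09],[-0.45,0.7,0.09],[-0.41,0.64,0.09],[-0.25,0.4,0.07],[0,0,0],[0,0,0]]' --hand '[1,1,1,1,1,1,1,1,1,1,1]'

```text
t: 21.85
eef_pos: [594.3, -114.6, 239.8]
tool_rot: [180.0, -9.9, 81.3]
ft_force: [-0.4, 0.8, -3.0]
opening: 52.0
```

```bash
python3 - <<'E'
from h import *
np.set_printoptions(suppress=True,precision=1)
camgo(0); p0,r,s=pose(); S=p0+r.apply(ts); Rw=r*Rs; 
C,V=campose()
a=[]
for n in("side","top"):
    p,d=imaging.capture(n); np.save(n+"9.npy",d); cv2.imwrite(f"pics/{n}9.png",p); W=cloud(n,d)
    for q,c in((S+Rw.apply([90,0,22]),(0,0,255)),(S+Rw.apply([-124,6,22]),(255,0,0)),(V,(255,0,255))):
        u,v=proj(n,q); cv2.circle(p,(round(u),round(v)),2,c,-1)
    u,v=map(int,proj(n,S)); a.append(cv2.resize(p[max(0,v-120):,u-130:u+130][:260],(520,520))[:, :400])
cv2.imwrite("pics/c9.png",np.hstack(a))
# plane fit of sole top face, from side and top clouds
for n in("side","top"):
    d=np.load(n+"9.npy"); W=cloud(n,d); L=Rw.inv().apply((W-S).reshape(-1,3)).reshape(W.shape)
    m=(abs(L[...,2]-22)<6)&(L[...,0]>-120)&(L[...,0]<105)&(abs(L[...,1])<(24))
    q=L[m]; 
    if len(q)>30:
        for _ in range(3):
            A=np.c_[q[:,:2],np.ones(len(q))]; c,_,_,_=np.linalg.lstsq(A,q[:,2],rcond=None); e=q[:,2]-A@c; q=q[abs(e)<3]
        print(n,len(q),"slopes deg",np.degrees(c[:2]),"z at mark",c@[90,0,1])
E
```

```text
rot units [ 0. -0. -0.] | shift units [-1.9 -0.  -0.3] | world d [ -9.3 -58.4   0.1]
side 178 slopes deg [0.2 0.5] z at mark 21.53603617346802
top 1102 slopes deg [0.2 0.2] z at mark 23.60991917912126
```

View pics/c9.png

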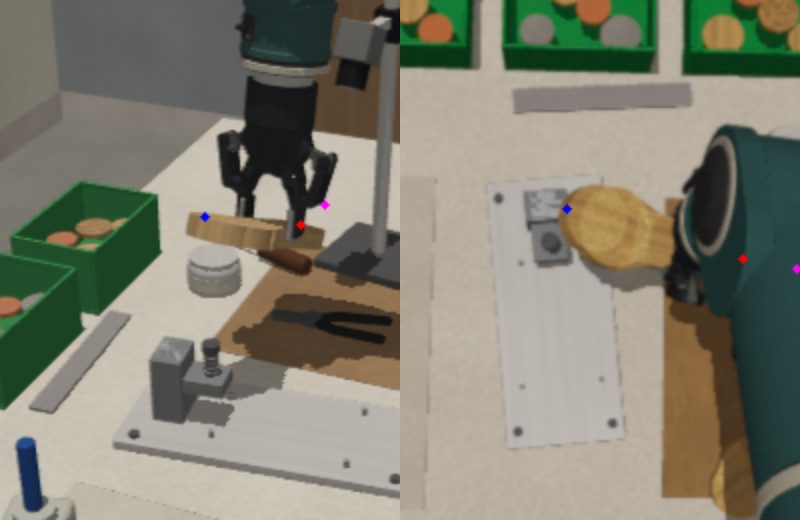

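```bash
python3 - <<'E'
from h import *
np.set_printoptions(suppress=True,precision=1)
p0,r,s=pose(); S=p0+r.apply(ts); Rw=r*Rs
p=cv2.imread("pics/top9.png"); d=np.load("top9.npy"); W=cloud("top",d); h=cv2.cvtColor(p,cv2.COLOR_BGR2HSV)
m=(W[...,2]>150)&(h[...,1]>70)&(h[...,0]>8)&(h[...,0]<30)
# rays onto the sole's top plane
c,R,t=P("top"); C0=-R.T@t; nrm=Rw.apply([0,0,1]); q0=S+22*nrm
cs,_=cv2.findContours(m.astype(np.uint8),cv2.RETR_EXTERNAL,cv2.CHAIN_APPROX_NONE); k=max(cs,key=cv2.contourArea)[:,0]
L=[]
for u,v in k:
    q=R.T@np.array([(u-c["cx"])/c["fx"],(v-c["cy"])/c["fy"],1]); X=C0+q*(nrm@(q0-C0))/(nrm@q); L.append(Rw.inv().apply(X-S))
L=np.array(L); i=L[:,0].argmin(); print("toe",L[i],L[L[:,0]<L[i,0]+1.2].mean(0)); f=L[(L[:,0]<-30)]; print("forefoot y range",f[:,1].min(),f[:,1].max())
# stand from first pictures
d0=np.load("top0.npy"); W0=cloud("top",d0); Z=W0[...,2]; b=np.zeros_like(Z,bool); b[195:295,440:560]=1
q=W0[b&(Z>100)&(Z<300)&(W0[...,1]<-380)]; print("post face",np.median(q,0),len(q))
q=W0[b&(Z>300)]; l=cv2.fitLine(q[:,:2].astype(np.float32),2,0,.01,.01).ravel(); print("arm line",np.degrees(np.arctan2(l[1],l[0])),l[2:])
print("base",rect("top",b&(Z>7)&(Z<25),14))
j=np.zeros_like(Z,bool); j[180:340,265:350]=1; Wz=W[...,2]; print("plate now",rect("top",j&(Wz>6)&(Wz<40),12))
E
```

```text
toe [-130.8   -4.3   22. ] [-130.4    0.3   22. ]
forefoot y range -43.27137883118305 40.6034841575708
post face [ 549.7 -394.6  200.3] 294
arm line 80.337296 [ 559.7 -345.6]
base [ 551.9 -401.5  131.4  131.3   81.3]
plate now [537.6  19.9 322.8 142.8   6.6]
```

servo_tool --rotation '[[0,0,0],[0,0,0],[0,0,0],[0,0,0],[0,0,0],[0,0,0],[0,0,0],[0,0,0],[0,0,0]]' --delta_pos '[[-0.2,0,-0.03],[-0.3,0,-0.05],[-0.35,0,-0.06],[-0.35,0,-0.06],[-0.35,0,-0.06],[-0.25,0,-0.04],[-0.1,0,-0.02],[0,0,0],[0,0,0]]' --hand '[1,1,1,1,1,1,1,1,1]'

```text
t: 22.7
eef_pos: [585.2, -171.2, 240.7]
tool_rot: [179.9, -9.9, 81.2]
ft_force: [-0.5, -0.1, -1.5]
opening: 52.1
```

```bash
python3 - <<'E'
from h import *
np.set_printoptions(suppress=True,precision=2)
camgo(0); p0,r,s=pose(); S=p0+r.apply(ts); Rw=r*Rs; print(s["ft_force"],s["joint_vel"],s["opening"])
C,V=campose(); print("mark err",S+Rw.apply([90,0,22])-V)
p,d=imaging.capture("side"); W=cloud("side",d)
L=C.inv().apply((W-V).reshape(-1,3)).reshape(W.shape); h=cv2.cvtColor(p,cv2.COLOR_BGR2HSV)
m=(L[...,0]>-40)&(L[...,0]<45)&(abs(L[...,1])<40)&(abs(L[...,2])<40)&(h[...,1]>60)&(h[...,0]<30)&(h[...,0]>8); q=L[m]; print("heel pts in view frame",len(q),q.min(0),q.max(0))
f=q[abs(q[:,2])<5]; print("upper face", len(f), np.median(f,0), "max x", np.percentile(f[:,0],98),"y",np.percentile(f[:,1],[2,98]))
for X,c in((V,(255,0,255)),(V+C.apply([21,0,0]),(0,0,255))):
    u,v=proj("side",X); cv2.circle(p,(round(u),round(v)),1,c,-1)
o=np.zeros((500,800,3),np.uint8); o[:,:480]=cv2.resize(p[60:310,250:490],(480,500)); cv2.imwrite("pics/c10.png",np.hstack([o[:,:480],cv2.resize(p[170:470,140:490],(320,274)).repeat(1,0) if 0 else cv2.copyMakeBorder(cv2.resize(p,(320,240)),0,260,0,0,0)]))
E
```

```text
rot units [ 0.02 -0.01 -0.03] | shift units [-0.06  0.    0.02] | world d [-0.2 -1.8 -0.9]
[-0.54 -0.08 -1.48] [-0.58 -0.11 -0.3   0.17 -0.06 -0.15 -0.23] 52.08823017538166
mark err [0.11 1.9  0.79]
heel pts in view frame 89 [-39.47 -36.07 -22.37] [12.37 23.66 -0.69]
upper face 32 [-19.47 -22.41  -0.98] max x 12.055817466494332 y [-32.04  23.65]
```

servo_tool --rotation '[[0.02,-0.01,-0.03],[0,0,0],[0,0,0],[0,0,0]]' --delta_pos '[[-0.06,0,0.02],[0,0,0],[0,0,0],[0,0,0]]' --hand '[1,1,1,1]'

```text
t: 23.08
eef_pos: [585.0, -172.8, 239.7]
tool_rot: [-180.0, -9.8, 81.4]
ft_force: [-0.6, 0.5, -1.4]
opening: 52.1
```

```bash
python3 - <<'E'
from h import *
np.set_printoptions(suppress=True,precision=2)
camgo(0); C,V=campose()
p,d=imaging.capture("side"); W=cloud("side",d)
L=C.inv().apply((W-V).reshape(-1,3)).reshape(W.shape); h=cv2.cvtColor(p,cv2.COLOR_BGR2HSV)
m=(L[...,0]>-60)&(L[...,0]<60)&(abs(L[...,1])<60)&(abs(L[...,2])<40); v,u=np.nonzero(m); print(u.min(),u.max(),v.min(),v.max())
# every masked pixel: local x,y,z and hsv, every other col/row
for vv in range(v.min(),v.max()+1,2):
    print(vv,*[f"{uu}:{L[vv,uu,0]:.0f},{L[vv,uu,1]:.0f},{L[vv,uu,2]:.0f}/s{h[vv,uu,1]}v{h[vv,uu,2]}" for uu in range(u.min(),u.max()+1,3) if m[vv,uu]])
E
```

```text
rot units [-0.    0.    0.01] | shift units [-0.01  0.   -0.  ] | world d [ 0.  -0.2  0.1]
348 374 188 202
188 348:-47,18,-1/s120v96 351:-21,23,-1/s117v94
190
192 366:-35,-24,-1/s116v86 369:-3,-17,-1/s121v93
194 366:-40,-27,-5/s115v95 369:-34,-31,-4/s119v94 372:-19,-33,-3/s118v93
196 363:-57,-28,-10/s81v63 366:-47,-31,-9/s118v102 369:-31,-31,-8/s118v104 372:-13,-31,-8/s118v102
198 363:-57,-29,-14/s117v100 366:-42,-30,-14/s117v98 369:-25,-30,-13/s117v98 372:-14,-32,-12/s117v100
200 363:-53,-28,-19/s117v100 366:-41,-31,-18/s117v98 369:-25,-31,-18/s118v95 372:-13,-33,-17/s116v101
202 369:-25,-32,-22/s61v141 372:-9,-32,-22/s81v120
```

```bash
python3 - <<'E'
from h import *
C,V=campose()
pts=[V+C.apply([-10+31*np.cos(a),31*np.sin(a),z]) for a in np.linspace(-1.6,1.6,60) for z in(0,-22)]
u=np.array([proj("side",q) for q in pts]); print("pred heel max u",u[:,0].max(),"max v",u[:,1].max())
p,d=imaging.capture("side"); print("seen depth row 194/198 u368..382", d[194,368:382].round(), d[198,368:382].round())
print(status.read_state()["t"], status.read_state()["joint_vel"].round(2), status.read_state()["ft_force"].round(1))
W=cloud("top",imaging.capture("top")[1]); Z=W[...,2]; m=np.zeros_like(Z,bool); m[265:355,160:200]=1; print("mallet",rect("top",m&(Z>68),80))
E
```

```text
pred heel max u 374.429493305687 max v 201.95499110859367
seen depth row 194/198 u368..382 [1389. 1391. 1398. 1398. 1401. 1404. 1413. 1754. 1758. 1750. 1753. 1753.
 1751. 1753.] [1396. 1395. 1400. 1404. 1412. 1414. 1735. 1732. 1726. 1735. 1734. 1726.
 1727. 1735.]
23.1833 [ 0.11 -0.08 -0.02  0.1  -0.02 -0.04  0.01] [-0.1 -0.9 -2. ]
mallet [461.9 312.3  42.7  40.2  91.1]
```

The predicted heel edge (u 374.4, v 202) matches what the camera sees (u 374, v 202). The arm is still and the mallet is standing, so I hand in.

```bash
python3 -c "
from workcell import arm; print(arm.hand_in())"
```

```text
the job is handed in; nothing more can be done
None
```

The job is handed in at about 23 s of the 64 s allowed, with the sole held still under the inspection camera; no verdict was reported.

**What I did:** I pressed the stamp down with the mallet until the wrist force jumped from 3.5 to 46 N with the face about 12 mm down, so the stamp was on its stop. I then set the mallet back upright where it had stood. I raised the sole about 9 mm, drew it 60 mm out, lifted it and moved it under the camera.

**Last checks:**
- **Arm pose:** it is within about 0.2 mm of the computed target and at rest.
- **Sole position:** the heel edge in the side picture matches the prediction to about 1 pixel. The heel's side wall lies at y ≈ -31 mm and the upper face at z ≈ 0 mm in the viewing frame, as wanted.
- **Sole tilt:** 60 mm before the final spot, the plane fits gave the upper face within about 0.5°. The fitted height at the mark differed by 2 mm between the two cameras.
- **Mallet:** it stands within about 1 mm of its first place.

**Checks that disagreed or were missed:**
- **Stand direction:** its base gave 81.3° and its arm 80.3°; I used 81.3°.
- **Toe end:** it measured about 6 mm too far out. I put this down to the visible end wall and did not correct for it.
- **Final picture:** I had used all 12 pictures, so the last checks were by numbers only.
- **Other bystanders:** I did not measure them again at the end. There were no unexpected forces, and nothing looked moved in the earlier pictures.

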